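# Load the washed brush and scoop into the drying tray

### The arm

A 6-joint arm with a two-finger parallel gripper is mounted at the origin on the work surface. World frame = base frame: x ahead of the robot, y to its left, z up, the work surface at z = 0. Lengths are in m, angles in rad, forces in N, time in s.
With the tool pointing down it reaches from about 0.25 to 0.85 m from the base axis. Payload 12.5 kg.
Tool frame: the origin (TCP) lies midway between the tips of the shut fingers; the grasp point (between the pads) lies 19 mm behind it; z points along the fingers, y is the direction in which the jaws open and shut (so a half turn about z gives the same grasp; the last joint's range is limited). The gripper opens to 93 mm and grips with 3 to 60 N. Pads are 15 mm wide; open, the fingers measure 128 mm over their backs; the gripper's body (75 mm by 188 mm) begins 65 mm behind the grasp point.
Start: joints at [1.149, 0.351, 1.652, -0, 1.139, -0.085], TCP at [0.182, 0.519, 0.219] pointing down, gripper open.
Joint ranges: [-2.75, 2.75], [-0.79, 2.1], [0.01, 2.65], [-1.57, 4.71], [0.07, 3.14], [-2.87, 2.87]. Speed limits (rad/s): [2.22, 2.22, 2.79, 3.14, 3.14, 3.14].

### API

Orientations are given as a rotation vector (axis times angle).
In Python, from bench import get_state, read_camera, hand_in, recognise gives the robot as it stands. The module is installed in compiled form; this text tells all that it offers.
- The arm moves only by the shell command python3 -m creep 'ROWS'. ROWS is JSON, a list of rows, each an object with "delta_pos": the shift along the tool's x, y, z in mm, a list of three; "dr": the turn, a rotation vector about the tool's x, y, z in rad, a list of three; "hand": the opening in per cent of the stroke, from 0 (shut) to 100 (fully open). A call has 1 to 5 rows; each row shifts and turns the commanded pose from where the row before left it, along the tool's axes as they then stand; what a row does not reach is not made up. A row lasts 1/8 s, in which the tool goes at most 62.5 mm and 10.7 degrees, less where a joint would pass 70% of its speed; a pose out of reach is approached as far as the arm can. A call with a gripper value outside its range is refused whole. The fingers move at their own pace and stop on an object; the grip force is fixed at half the most. Time passes only in rows, so rows that do not move let the fingers close. It gives the time, the measured TCP pose, the force and the opening at its end, in the units of the state.
- get_state(): the state, without advancing time (a new reading comes with each control period).
- read_camera(name): name is "scene" or "top"; returns a dict with "img" (400x640x3 uint8, red, green, blue), "mtx" (3x3 intrinsics, pixels), "rvec" (rotation vector, rad) and "tvec" (3), from world to camera coordinates, as OpenCV has them. Camera axes: x right, y down, z forward; pixel columns grow to the right and rows downward; lengths in m; the calibration is good to about 2 mm. A picture is of the moment at which its call begins. There is no depth.
- hand_in(): hands the job in, once; it reports no verdict.
Trained networks look in a picture, given as the dict that the camera call returned (one of the last four; its "shot" number tells which), for a name from the list of things; names that differ only in an ending like _2 or _b are one class to them, and where a whole thing is asked for, a point or a joint stands for the part that bears it (a point fixed in the world has none). Each returns a list of dicts, best first, with "conf" (0 to 1); they miss things now and then, are a little off and sometimes report something else, mostly with a low value. They report only what shows in the picture. A call takes as long as a camera call. They do not tell look-alikes from the thing itself.
- recognise(picture, query): "position" ([x, y, z] in m, in the coordinates of the camera as it stood for that picture, good to about 4 mm: the middle of the surface that is visible of it).
The state is a dict: "t": time; "joints": joint angles; "joint_velocities": joint speeds; "joint_torque": joint torques, N m; "tool_pos": TCP position; "tool_rot": TCP orientation; "contact_force": force on the tool from outside, world axes, zero at the start; "torque": the same for the moment, N m; "finger_gap": opening from 0.0 (shut) to 1.0 (fully open).
Only numpy, scipy, OpenCV 4.12 (cv2) and the standard library are available. Lean on these libraries where they do the work, as an engineer would, in place of code of your own. Each camera call takes 0.05 s, during which the arm holds its last target. There are 200 camera calls.

### The job

Take the scrubbing brush and the steel scoop off the sloping draining rack and lay each flat on the floor of the compartment of the tray that is shaped for it, head in the wide end; set them down, do not let them drop. Then slide the loaded tray fully home against the rubber stops at the dryer. Leave the spatula on the rack and do not disturb the other things on the bench.

Things in the scene. Friction and masses are not known exactly. Their poses are not given: they have to be found in the camera images.
- rack: Black draining rack, fixed: a 250 mm wide board rising at 28 degrees towards rack +x (away from the robot), 20 mm high at its low edge (x = -100 mm), 126 at the top (x = +100). Lip 14 mm high at the low edge. Brush, scoop, spatula lie up the slope, heads at the top, in any order in lanes at y = -75, 0, 75 mm; ribs 10 mm high divide the lowest 40 mm. Origin: centre of underside, on the bench.
- brush: Light wood scrubbing brush, 190 mm long, flat underneath: handle 20 mm wide, 22 high, x from 0 to 126 mm; head with grey bristles 44 wide, 64 long, 22 high. 90 to 170 g. Origin: underside of the handle's free end, on its centre line; x runs to the head, z out of the top (on the rack square to the board). Good grip: across the handle, 90 mm from the origin.
- brush_head (a point): Point on the brush's underside in the middle of the head, 158 mm from the origin along x.
- scoop: Flat-bottomed steel scoop, 160 mm long: handle 18 mm wide, 20 high, x from 0 to 90 mm; then a square bowl 56 wide, 70 long, 22 high, open at top and front. 105 to 200 g. Origin: underside of the handle's free end, on its centre line; x runs to the bowl, z out of the top (on the rack square to the board). Good grip: across the handle, 65 mm from the origin.
- scoop_head (a point): Point on the scoop's underside in the middle of the bowl, 125 mm from the origin along x.
- spatula: Thin steel spatula, 170 mm long, handle 14 mm wide and high, blade 30 mm wide; lies in the remaining lane of the rack and stays there. Origin: underside of the handle's free end; x towards the blade.
- station: Drying station, fixed: grey base plate, two rails along its y, white dryer box 240 x 150 mm, 150 high, at y = -150 to -300 mm. The tray (grey floor, white walls, 212 x 190 mm, rim 39 mm above the bench) runs on the rails to rubber stops before the dryer; centre is at station y = 100 mm minus the joint value, its axes are parallel to the station's. Origin: underside of the base, on the bench.
- tray (a joint): Slide of the tray along station -y, m: 0 farthest from the dryer, 0.130 home against the stops. It stays where it is left; about 3 N moves it. Starts between 0 and 0.04.
- tray_brush_bay (a point): Point on the tray floor (23 mm above the bench) where the middle of the brush head belongs; axes as station: x along the compartment to its wide end (away from the robot), z up. Compartment 200 mm long, on the tray's +y side, walls 16 mm high: wide end 54 mm wide (x -33 to 37 mm), handle channel 32 wide (x -163 to -118). Between them the tray is open to both sides for fingers.
- tray_scoop_bay (a point): Point on the tray floor (23 mm above the bench) where the middle of the scoop's bowl belongs; axes as station. Compartment 170 mm long, on the tray's -y (dryer) side, walls 16 mm high: wide end 66 mm wide (x -30 to 40 mm of this point), handle channel 30 wide (x -130 to -105). Between them open to both sides for fingers.
- tray_handle (a point): Middle of the tray's handle, a level steel bar 12 mm thick, 100 mm long along the tray's x, axis 74 mm above the bench, 40 mm outside the tray's +y wall (the side away from the dryer), with an upright leg at each end. Free room on both sides: push it, or grip it from above.
- beaker: Glass beaker, 72 mm across, 90 mm high, between rack and tray, farther from the robot. Origin: centre of its foot.
- powder_jar: White jar, 60 mm across, 70 mm high, near the robot, between rack and tray. Origin: centre of its foot.
- jug: Clear jug, 100 mm across, 140 mm high, far left. Origin: centre of its foot.
- wash_bottle: White wash bottle, 70 mm across, 160 mm high, far left. Origin: centre of its foot.
- stopper: Black rubber stopper, 56 mm across, 35 mm high, in front of the rack. Origin: centre of its foot.
Things that resemble listed ones, but are neither listed nor needed, are in the scene too. What is shaped like the scoop but red is not meant. Leave any green look-alike of the brush alone.

How it is judged:
By the outcome, as a careful person would: the job done as asked, in the order asked, and still so for the second after the job is handed in, with the robot touching nothing.
It also fails if it takes over 67 s, if anything falls off the work surface, if the arm or the gripper's body presses on something with over 40 N, if the wrist force passes 120 N, or if a joint passes its speed limit or range.

## Working session

There is one attempt and no reset: what is moved stays moved. The work goes in short steps, Python scripts to look and compute and a shell command to move; the robot and the scene stay as the last step left them, time stands still between calls to the robot, and variables do not carry over. Pictures are saved under pics/ and viewed, about 8 in all and at most 12, crops included, and the job is handed in when it is done.

```bash
mkdir -p pics
cat > h.py <<'E'
import numpy as np, cv2
from bench import get_state, read_camera, recognise
from scipy.spatial.transform import Rotation as R
def cam(p):
    Rm=R.from_rotvec(np.ravel(p['rvec'])).as_matrix(); return Rm,np.ravel(p['tvec']),np.array(p['mtx'])
def toworld(p,c):
    Rm,t,K=cam(p); return Rm.T@(np.array(c)-t)
def proj(p,X):
    return cv2.projectPoints(np.array(X,float).reshape(-1,3),np.ravel(p['rvec']).astype(float),np.ravel(p['tvec']).astype(float),np.array(p['mtx'],float),None)[0].reshape(-1,2)
def ray_z(p,uv,z):
    Rm,t,K=cam(p); d=Rm.T@np.linalg.inv(K)@np.array([uv[0],uv[1],1.]); C=-Rm.T@t; return C+d*(z-C[2])/d[2]
def tri(ps,uvs):
    A=[];b=[]
    for p,uv in zip(ps,uvs):
        Rm,t,K=cam(p); d=Rm.T@np.linalg.inv(K)@np.array([uv[0],uv[1],1.]); d/=np.linalg.norm(d); C=-Rm.T@t
        M=np.eye(3)-np.outer(d,d); A.append(M); b.append(M@C)
    return np.linalg.solve(sum(A),sum(b))
def save(p,n,crop=None,s=1):
    im=p['img'][:,:,::-1]
    if crop: x0,y0,x1,y1=crop; im=im[y0:y1,x0:x1]
    cv2.imwrite('pics/'+n,cv2.resize(im,None,fx=s,fy=s,interpolation=cv2.INTER_CUBIC))
E
python3 - <<'E'
from h import *
import pickle
np.set_printoptions(precision=4,suppress=True)
D={}
for c in ['scene','top']:
    p=read_camera(c); save(p,c+'0.png'); D[c]=p
    print(c,'C',-cam(p)[0].T@cam(p)[1])
    for q in ['rack','brush','brush_head','scoop','scoop_head','spatula','station','tray','tray_brush_bay','tray_scoop_bay','tray_handle','beaker','powder_jar','jug','stopper']:
        for r in recognise(p,q)[:3]:
            w=toworld(p,r['position']); print(q,w,round(r['conf'],2),proj(p,w)[0].round())
pickle.dump(D,open('d0.pkl','wb'))
E
```

```text
scene C [1.1154 0.155  0.8949]
rack [0.6755 0.2316 0.0839] 0.69 [362. 256.]
brush [0.6769 0.1474 0.109 ] 0.91 [325. 250.]
brush [ 0.5729 -0.2186  0.0255] 0.69 [185. 225.]
brush [ 0.277  -0.2201  0.0222] 0.59 [209. 144.]
brush_head [ 0.574  -0.2198  0.0263] 0.7 [184. 225.]
brush_head [ 0.2761 -0.2168  0.0187] 0.59 [210. 144.]
brush_head [0.6775 0.1497 0.1105] 0.56 [326. 250.]
scoop [0.6333 0.2174 0.0802] 0.89 [356. 241.]
scoop [0.2761 0.3338 0.0043] 0.86 [391. 153.]
scoop_head [0.6381 0.2219 0.0748] 0.84 [357. 244.]
scoop_head [0.2805 0.3368 0.0089] 0.67 [392. 153.]
scoop_head [0.3734 0.4759 0.0889] 0.22 [450. 160.]
spatula [0.6239 0.2907 0.0761] 0.59 [386. 240.]
spatula [0.3649 0.1606 0.0312] 0.46 [334. 168.]
station [ 0.5787 -0.4395  0.0406] 0.64 [ 98. 221.]
tray [ 0.5702 -0.2217  0.0173] 0.8 [185. 226.]
tray_brush_bay [ 0.5788 -0.2209  0.0241] 0.84 [184. 227.]
tray_scoop_bay [ 0.5741 -0.2202  0.0249] 0.56 [184. 226.]
tray_handle [ 0.5709 -0.2262  0.0235] 0.79 [183. 225.]
beaker [0.742  0.0188 0.0568] 0.82 [267. 285.]
powder_jar [0.3738 0.4764 0.0863] 0.71 [450. 161.]
powder_jar [0.
[... 650 characters left out ...]
0.6181 0.2898 0.0707] 0.86 [260. 171.]
station [ 0.5508 -0.4238  0.0406] 0.76 [498. 198.]
station [0.6302 0.2204 0.0744] 0.48 [283. 167.]
tray [ 0.5627 -0.2222  0.023 ] 0.57 [429. 194.]
tray_brush_bay [ 0.5609 -0.2223  0.0261] 0.94 [430. 195.]
tray_brush_bay [0.3573 0.4683 0.1112] 0.69 [189. 259.]
tray_scoop_bay [ 0.5575 -0.22    0.023 ] 0.92 [429. 196.]
tray_handle [ 0.562  -0.2259  0.0222] 0.81 [431. 195.]
beaker [0.7702 0.0148 0.0512] 0.98 [352. 125.]
powder_jar [0.3658 0.0394 0.0715] 0.82 [345. 258.]
powder_jar [0.7735 0.0166 0.0532] 0.18 [351. 124.]
jug [0.5305 0.5606 0.0777] 0.64 [165. 199.]
stopper [0.3463 0.1659 0.0304] 0.59 [301. 265.]
stopper [0.6177 0.2906 0.0728] 0.21 [259. 171.]
```

Run:
```python
from h import *
import pickle
D=pickle.load(open('d0.pkl','rb'))
a=D['top']['img'];b=D['scene']['img']
def s(im,c,f,n):
    x0,y0,x1,y1=c; cv2.imwrite('pics/'+n,cv2.resize(im[y0:y1,x0:x1,::-1],None,fx=f,fy=f,interpolation=cv2.INTER_CUBIC))
s(a,(230,120,330,220),6,'top_rack.png'); s(a,(370,130,540,250),4.7,'top_tray.png')
s(b,(300,180,420,300),5,'sc_rack.png'); s(b,(60,160,280,290),3.6,'sc_tray.png')
```

```text
(no output)
```

View pics/top_rack.png

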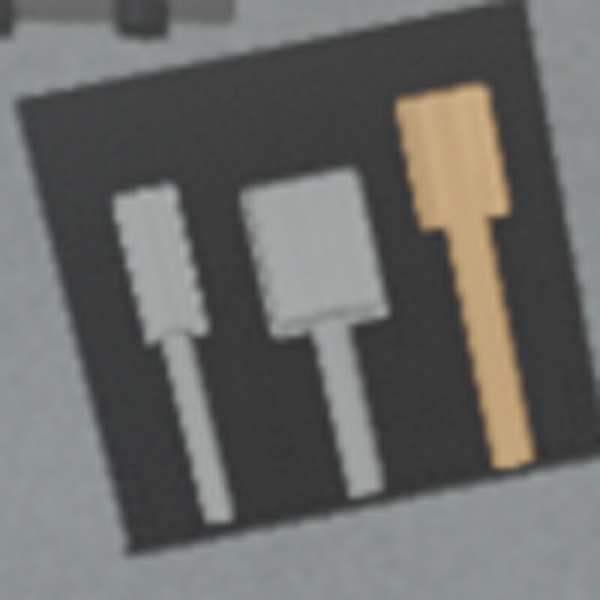

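View pics/top_tray.png

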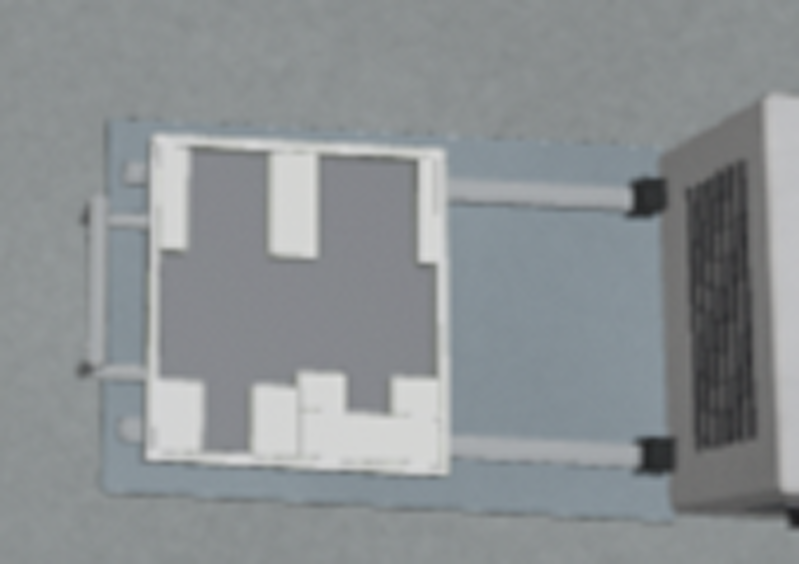

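View pics/sc_rack.png

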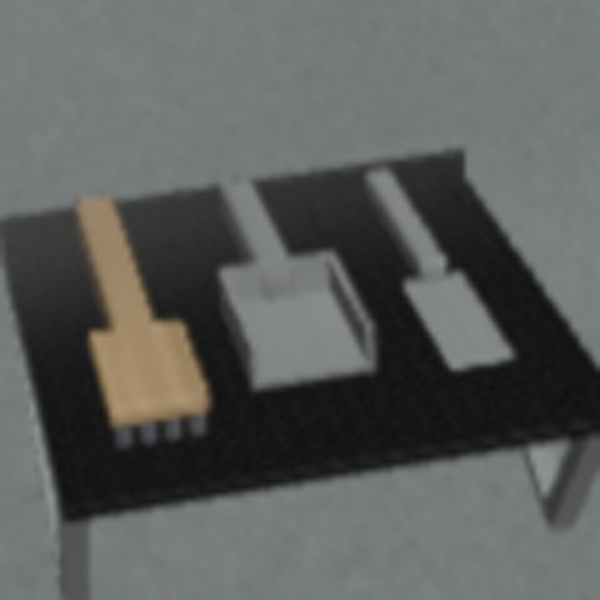

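View pics/sc_tray.png

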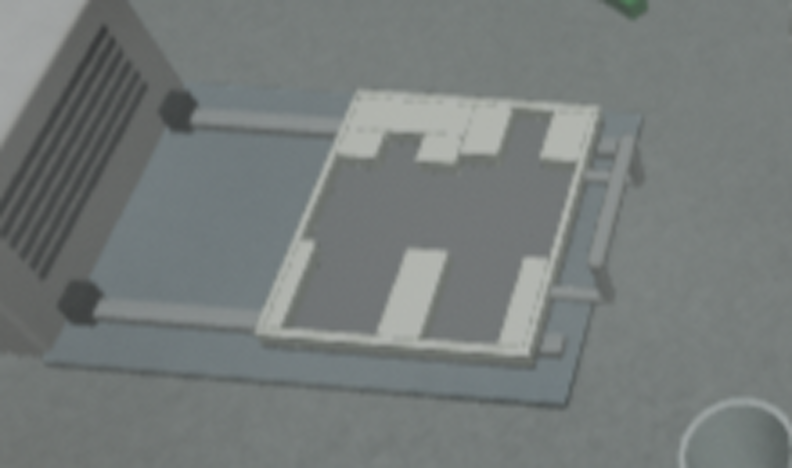

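The top view shows the brush in the right lane, the scoop in the middle and the spatula on the left. The tray is empty, with the brush bay on its handle side. I'll fit poses from corner pixels in both views.

```bash
cat > fit.py <<'E'
from h import *
import pickle
from scipy.optimize import least_squares
np.set_printoptions(precision=4,suppress=True)
D=pickle.load(open('d0.pkl','rb'))
def px(c,o,s): c=np.array(c,float); return np.array(o)+(c+.5)/s-.5
def fit(X,obs,x0,f):
    def res(v):
        r=[]
        for cam_,idx,uv in obs: r.append(proj(D[cam_],f(v,X[idx]))-uv)
        return np.concatenate(r).ravel()
    s=least_squares(res,x0,loss='soft_l1',f_scale=.5,x_scale=[.01,.01,.01]+[.1]*(len(x0)-3)); print('rms px',np.sqrt((res(s.x)**2).mean()), 'fit',s.x, 'std', np.sqrt(np.diag(np.linalg.inv(s.jac.T@s.jac)))*.4); return s.x
tool=lambda v,X: np.array(v[:3])+(R.from_euler('z',v[3])*R.from_euler('y',-v[4])).apply(X)
flat=lambda v,X: np.array(v[:3])+R.from_euler('z',v[3]).apply(X)
T=lambda c:px(c,(230,120),6); S=lambda c:px(c,(300,180),5)
B=np.array([[0,10,22],[0,-10,22],[126,22,22],[126,-22,22],[190,22,22],[190,-22,22]])/1e3
ob=[('top',[0,1,2,3,4,5],T([(494,470),(534,462),(421,230),(510,215),(397,97),(488,84)])),
    ('scene',[1,0,3,2,5,4],S([(77,203),(110,197),(90,333),(187,320),(107,424),(210,408)]))]
print('brush');vb=fit(B,ob,[.56,.17,.05,.2,.49],tool)
C=np.array([[0,9,20],[0,-9,20],[90,28,22],[90,-28,22],[160,28,22],[160,-28,22],[160,28,0],[160,-28,0]])/1e3
oc=[('top',[0,1,2,3,4,5],T([(348,500),(384,490),(272,338),(388,316),(240,187),(358,168)])),
    ('scene',[1,0,3,2,4,6,7],S([(222,184),(255,179),(218,268),(332,252),(375,350),(375,370),(252,388)]))]
print('scoop');vs=fit(C,oc,[.56,.22,.05,.2,.49],tool)
T2=lambda c:px(c,(370,130),4.7); S2=lambda c:px(c,(60,160),3.6)
Y=np.array([[106,95,0],[106,-95,0],[-106,-95,0],[-106,95,0]])/1e3
oy=[('top',[0,1,2,3],T2([(152,134),(443,150),(449,474),(147,460)])),('scene',[2,3,0,1],S2([(358,90),(600,107),(533,357),(258,336)]))]
print('tray');vt=fit(Y,oy,[.56,-.22,.039,0],flat)
print('head brush',tool(vb,[[.158,0,0],[.09,0,11e-3],[0,0,0]]),'\nscoop',tool(vs,[[.125,0,0],[.065,0,10e-3],[0,0,0]]))
inv=lambda W: R.from_euler('z',-vt[3]).apply(W-vt[:3])*1e3
print('bays (tray frame, wall-top level):')
for n,ps in dict(topw=[(187,250),(268,257),(317,258),(417,263)],topc=[(204,380),(252,385),(345,375),(391,378)]).items():
    for q in ps: print(n,inv(ray_z(D['top'],T2(q),vt[2])))
for q in [(312,241),(409,250),(446,250),(525,258)]: print('scn',inv(ray_z(D['scene'],S2(q),vt[2])))
print('handle tri',tri([D['top'],D['scene']],[T2((97,283)),S2((616,203))]))
print('tray bays world', flat(vt,np.array([[.063,.045,-.016],[.060,-.045,-.016]])))
E
python3 fit.py; python3 -c "
from h import *; s=get_state(); print(s)"
```

```text
brush
rms px 0.5324107630717613 fit [0.5573 0.1278 0.0174 0.2126 0.4647] std [0.0006 0.0007 0.0011 0.0056 0.0071]
scoop
rms px 0.9302398978496508 fit [0.542  0.2014 0.0193 0.2109 0.4972] std [0.0008 0.0005 0.0014 0.0056 0.0084]
tray
rms px 0.3545977893579654 fit [ 0.5616 -0.2286  0.0353 -0.0375] std [0.0005 0.0007 0.0012 0.0037]
head brush [[0.6953 0.1576 0.0882]
 [0.6311 0.1438 0.0676]
 [0.5573 0.1278 0.0174]] 
scoop [[0.6494 0.2244 0.0789]
 [0.5932 0.2124 0.0591]
 [0.542  0.2014 0.0193]]
bays (tray frame, wall-top level):
topw [31.0245 70.2145 -0.    ]
topw [28.9172 18.0132 -0.    ]
topw [ 29.7752 -13.5503  -0.    ]
topw [ 29.5754 -77.94    -0.    ]
topc [-53.1669  58.7693  -0.    ]
topc [-54.9242  28.2106  -0.    ]
topc [-45.6528 -31.0261  -0.    ]
topc [-46.186  -60.3161  -0.    ]
scn [ 29.0138 -82.6884  -0.    ]
scn [ 30.7779 -11.7503  -0.    ]
scn [28.6567 14.3164 -0.    ]
scn [30.6319 71.6336 -0.    ]
handle tri [ 0.5665 -0.0944  0.0664]
tray bays world [[ 0.6263 -0.186   0.0193]
 [ 0.6199 -0.2759  0.0193]]
{'t': 1.6, 'joints': array([ 1.14941443e+00,  3.50664523e-01,  1.65180065e+00,  1.30690520e-05,
        1.13912078e+00, -8.45996675e-02]), 'joint_velocities': array([-0.00204096, -0.00121482,  0.00150252,  0.0004761 , -0.00050777,
       -0.00082173]), 'joint_torque': array([-4.23994261e-04, -4.97247648e+01, -2.85483813e+01,  6.99202716e-02,
        2.20763404e-02,  1.01830651e-06]), 'tool_pos': array([0.18171342, 0.51909513, 0.21865175]), 'tool_rot': array([-5.26526566e-01, -3.09714586e+00, -1.48496441e-05]), 'contact_force': array([ 0.55754368, -1.04037521, -0.27582103]), 'torque': array([ 0.02058154, -0.00692015,  0.01410484]), 'finger_gap': 0.9965121068203192}
```

```bash
cat >> fit.py <<'E'
print('--- heights/pitch fixed')
tf=lambda v,X: tool([v[0],v[1],v[2]*0+.022,v[3],.4887],X)
ft=lambda v,X: flat([v[0],v[1],v[2]*0+.039,v[3]],X)
def fitv(X,o,x0,f):
    def res(v): return np.concatenate([(proj(D[c],f([v[0],v[1],0,v[2]],X[i]))-u).ravel() for c,i,u in o])
    s=least_squares(res,x0,loss='soft_l1',f_scale=.5); print(s.x,'rms',np.sqrt((res(s.x)**2).mean())); return s.x
for nm,X,o,x0,f in [('brush',B,ob,[.557,.128,.21],tf),('scoop',C,oc,[.54,.2,.21],tf),('tray',Y,oy,[.56,-.22,-.04],ft)]:
    print(nm); fitv(X,o,x0,f); fitv(X,o[:1],x0,f); fitv(X,o[1:],x0,f)
E
python3 fit.py | sed -n '/---/,$p'
cat > go.py <<'E'
from h import *
import sys
def ori(yaw,tilt):
    z=np.array([np.sin(tilt)*np.cos(yaw),np.sin(tilt)*np.sin(yaw),-np.cos(tilt)]); y=np.array([-np.sin(yaw),np.cos(yaw),0])
    return R.from_matrix(np.stack([np.cross(y,z),y,z],1))
def go(pos,yaw,tilt,n):
    "rows that bring the tool to pos (m), heading yaw, tilt, in n rows"
    s=get_state(); p=s['tool_pos']; q=R.from_rotvec(s['tool_rot']); T=ori(yaw,tilt); d=(q.inv()*T).as_rotvec()
    for k in range(n):
        print((q.inv().apply(np.array(pos)-p)/(n-k)*1e3).round(1),(d/n).round(4)); p=p+(np.array(pos)-p)/(n-k); q=q*R.from_rotvec(d/n)
if __name__=='__main__':
    a=list(map(float,sys.argv[1:])); s=get_state(); print(s['tool_pos'].round(4),s['contact_force'].round(1),round(s['finger_gap'],3)); go(a[:3],a[3],a[4],int(a[5]))
E
```

```text
--- heights/pitch fixed
brush
[0.5594 0.128  0.2136] rms 0.8883369025713402
[0.5569 0.1276 0.2108] rms 0.23282708464074775
[0.5616 0.129  0.2105] rms 0.760317839190679
scoop
[0.5422 0.2012 0.2102] rms 0.9338357577730004
[0.541  0.2006 0.2129] rms 0.5396509313817159
[0.5427 0.2016 0.2087] rms 1.0928905168820344
tray
[ 0.5623 -0.2275 -0.0361] rms 0.5150125933655583
[ 0.5612 -0.2286 -0.0398] rms 0.14068823124889174
[ 0.5639 -0.2258 -0.0364] rms 0.34555288938504364
```

```bash
python3 go.py .5971 .1364 .1384 .211 .4887 10
```

```text
[0.1817 0.5191 0.2187] [ 0.6 -1.  -0.3] 0.997
[-51.9 -22.4   8. ] [-0.0134 -0.0476 -0.0537]
[-50.1 -25.3  10.1] [-0.0134 -0.0476 -0.0537]
[-48.2 -28.   12.1] [-0.0134 -0.0476 -0.0537]
[-46.  -30.7  14. ] [-0.0134 -0.0476 -0.0537]
[-43.6 -33.3  15.7] [-0.0134 -0.0476 -0.0537]
[-40.9 -35.8  17.2] [-0.0134 -0.0476 -0.0537]
[-38.1 -38.2  18.6] [-0.0134 -0.0476 -0.0537]
[-35.  -40.4  19.8] [-0.0134 -0.0476 -0.0537]
[-31.8 -42.5  20.9] [-0.0134 -0.0476 -0.0537]
[-28.5 -44.4  21.7] [-0.0134 -0.0476 -0.0537]
```

```bash
python3 -m creep '[{"delta_pos":[-52,-22,8],"dr":[-0.0134,-0.0476,-0.0537],"hand":46},{"delta_pos":[-50,-25,10],"dr":[-0.0134,-0.0476,-0.0537],"hand":46},{"delta_pos":[-48,-28,12],"dr":[-0.0134,-0.0476,-0.0537],"hand":46},{"delta_pos":[-46,-31,14],"dr":[-0.0134,-0.0476,-0.0537],"hand":46},{"delta_pos":[-44,-33,16],"dr":[-0.0134,-0.0476,-0.0537],"hand":46}]'; python3 go.py .5971 .1364 .1384 .211 .4887 6
```

```text
t: 2.22
tool_pos: [0.3912, 0.3273, 0.1785]
tool_rot: [0.094, 2.893, 0.038]
contact_force: [0.8, 0.8, -0.2]
finger_gap: 0.513
[0.3912 0.3273 0.1785] [ 0.8  0.8 -0.2] 0.513
[-33.7 -29.9  14.3] [-0.011  -0.0394 -0.0444]
[-31.8 -31.5  15.3] [-0.011  -0.0394 -0.0444]
[-29.7 -33.   16.1] [-0.011  -0.0394 -0.0444]
[-27.6 -34.5  16.9] [-0.011  -0.0394 -0.0444]
[-25.3 -35.9  17.5] [-0.011  -0.0394 -0.0444]
[-23.  -37.1  18.1] [-0.011  -0.0394 -0.0444]
```

```bash
python3 -m creep '[{"delta_pos":[-41,-36,17],"dr":[-0.0134,-0.0476,-0.0537],"hand":46},{"delta_pos":[-38,-38,19],"dr":[-0.0134,-0.0476,-0.0537],"hand":46},{"delta_pos":[-35,-40,20],"dr":[-0.0134,-0.0476,-0.0537],"hand":46},{"delta_pos":[-32,-42,21],"dr":[-0.0134,-0.0476,-0.0537],"hand":46},{"delta_pos":[-28,-44,22],"dr":[-0.0134,-0.0476,-0.0537],"hand":46}]';  python3 -m creep '[{"delta_pos":[0,0,0],"dr":[0,0,0],"hand":46}]'; python3 go.py .6338 .1442 .0678 .211 .4887 4
python3 - <<'E'
from h import *
p=read_camera('top'); q=read_camera('scene')
s=get_state(); T=R.from_rotvec(s['tool_rot']); 
im=cv2.resize(p['img'][90:230,220:360],None,fx=4,fy=4,interpolation=cv2.INTER_CUBIC)
im2=cv2.resize(q['img'][150:290,270:410],None,fx=4,fy=4,interpolation=cv2.INTER_CUBIC)
for c,i,o in ((p,im,(220,90)),(q,im2,(270,150))):
    for d,col in ((0,(255,0,0)),(.08,(0,255,0))):
        u=(proj(c,s['tool_pos']+T.apply([0,0,d]))[0]-o+.5)*4; cv2.circle(i,tuple(int(v) for v in u),4,col,1)
cv2.imwrite('pics/pre.png',np.hstack([im,im2])[:,:,::-1][:, :])
cv2.imwrite('pics/pre.png',cv2.resize(cv2.imread('pics/pre.png'),(800,400)))
E
```

```text
t: 2.85
tool_pos: [0.5954, 0.1405, 0.1382]
tool_rot: [-0.276, 2.643, 0.07]
contact_force: [0.2, 0.7, 0.6]
finger_gap: 0.46
t: 2.98
tool_pos: [0.5952, 0.1396, 0.1374]
tool_rot: [-0.271, 2.646, 0.069]
contact_force: [-0.1, 0.7, 0.5]
finger_gap: 0.461
[0.5952 0.1396 0.1374] [-0.1  0.7  0.5] 0.461
[-0.5 -0.9 19.9] [-0.0003 -0.0013 -0.0016]
[-0.5 -0.9 19.9] [-0.0003 -0.0013 -0.0016]
[-0.4 -0.9 19.9] [-0.0003 -0.0013 -0.0016]
[-0.4 -0.9 19.9] [-0.0003 -0.0013 -0.0016]
```

View pics/pre.png

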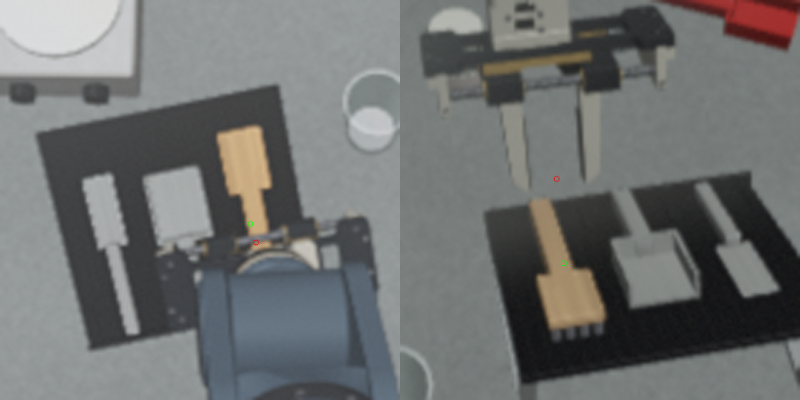

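The fingers straddle the brush handle line. The green point, which is the approach end before the 3.5 mm correction, lies on the handle in both views. I'll go in.

```bash
python3 -m creep '[{"delta_pos":[-0.5,-1.8,20],"dr":[0,-0.003,-0.003],"hand":46},{"delta_pos":[-0.5,-1.8,20],"dr":[0,-0.003,-0.003],"hand":46},{"delta_pos":[-0.5,0,20],"dr":[0,0,0],"hand":46},{"delta_pos":[-0.5,0,14],"dr":[0,0,0],"hand":46},{"delta_pos":[0,0,0],"dr":[0,0,0],"hand":46}]'; python3 go.py .6338 .1442 .0678 .211 .4887 1
```

```text
t: 3.7
tool_pos: [0.6299, 0.1471, 0.0732]
tool_rot: [-0.283, 2.64, 0.07]
contact_force: [-0.5, -0.3, 0.1]
finger_gap: 0.463
[0.6299 0.1471 0.0732] [-0.5 -0.3  0.1] 0.463
[-0.3 -3.7  6.2] [ 0.0011 -0.0001  0.0021]
```

```bash
python3 -m creep '[{"delta_pos":[0,-4,3],"dr":[0,0,0],"hand":46},{"delta_pos":[0,0,0],"dr":[0,0,0],"hand":46}]'; python3 go.py .6338 .1442 .0678 .211 .4887 1
```

```text
t: 3.95
tool_pos: [0.6327, 0.1425, 0.0715]
tool_rot: [-0.281, 2.638, 0.07]
contact_force: [-0.2, 0.7, -0.5]
finger_gap: 0.459
[0.6327 0.1425 0.0715] [-0.2  0.7 -0.5] 0.459
[0.5 1.4 4. ] [0.0003 0.0017 0.0014]
```

```bash
python3 -m creep '[{"delta_pos":[0,1,3.5],"dr":[0,0,0],"hand":46},{"delta_pos":[0,0,0],"dr":[0,0,0],"hand":0},{"delta_pos":[0,0,0],"dr":[0,0,0],"hand":0},{"delta_pos":[0,0,0],"dr":[0,0,0],"hand":0},{"delta_pos":[0,0,0],"dr":[0,0,0],"hand":0}]'; python3 go.py .6338 .1442 .0678 .211 .4887 1
```

```text
t: 4.58
tool_pos: [0.6339, 0.144, 0.068]
tool_rot: [-0.282, 2.639, 0.07]
contact_force: [-0.3, 0.8, 1.3]
finger_gap: 0.209
[0.6339 0.144  0.068 ] [-0.3  0.8  1.3] 0.209
[0.2 0.2 0.1] [0.0004 0.0011 0.0018]
```

```bash
python3 -m creep '[{"delta_pos":[0,0,-15],"dr":[0,0,0],"hand":0},{"delta_pos":[0,0,-35],"dr":[0,0,0],"hand":0},{"delta_pos":[0,0,-40],"dr":[0,0,0],"hand":0},{"delta_pos":[0,0,-30],"dr":[0,0,0],"hand":0}]'; python3 go.py .5587 -.1828 .12 -.038 0 9
```

```text
t: 5.08
tool_pos: [0.5779, 0.1319, 0.1759]
tool_rot: [-0.282, 2.638, 0.07]
contact_force: [0.8, 0.7, -1.2]
finger_gap: 0.209
[0.5779 0.1319 0.1759] [ 0.8  0.7 -1.2] 0.209
[ 11.3 -33.7   1. ] [0.0068 0.0543 0.0273]
[ 10.3 -34.    1.9] [0.0068 0.0543 0.0273]
[  9.2 -34.3   2.6] [0.0068 0.0543 0.0273]
[  8.1 -34.5   3.3] [0.0068 0.0543 0.0273]
[  7.  -34.7   4. ] [0.0068 0.0543 0.0273]
[  5.8 -34.8   4.5] [0.0068 0.0543 0.0273]
[  4.6 -34.9   5.1] [0.0068 0.0543 0.0273]
[  3.4 -35.    5.5] [0.0068 0.0543 0.0273]
[  2.1 -35.    5.9] [0.0068 0.0543 0.0273]
```

```bash
python3 -m creep '[{"delta_pos":[11,-34,1],"dr":[0.007,0.0543,0.0273],"hand":0},{"delta_pos":[10,-34,2],"dr":[0.007,0.0543,0.0273],"hand":0},{"delta_pos":[9,-34,3],"dr":[0.007,0.0543,0.0273],"hand":0},{"delta_pos":[8,-34,3],"dr":[0.007,0.0543,0.0273],"hand":0},{"delta_pos":[7,-35,4],"dr":[0.007,0.0543,0.0273],"hand":0}]'; python3 -m creep '[{"delta_pos":[6,-35,4.5],"dr":[0.007,0.0543,0.0273],"hand":0},{"delta_pos":[5,-35,5],"dr":[0.007,0.0543,0.0273],"hand":0},{"delta_pos":[3,-35,5.5],"dr":[0.007,0.0543,0.0273],"hand":0},{"delta_pos":[2,-35,6],"dr":[0.007,0.0543,0.0273],"hand":0},{"delta_pos":[0,0,0],"dr":[0,0,0],"hand":0}]';python3 go.py .5587 -.1828 .06 -.038 0 2
cat > look.py <<'E'
from h import *
import sys
p=read_camera('top'); q=read_camera('scene')
a=cv2.resize(p['img'][130:245,375:535],(800*115//160*160//115//2*1,288)) if 0 else cv2.resize(p['img'][135:245,380:480],(528,580),interpolation=cv2.INTER_CUBIC)
cv2.imwrite('pics/'+sys.argv[1]+'_t.png',a[:,:,::-1])
b=cv2.resize(q['img'][165:275,110:250],(738,580),interpolation=cv2.INTER_CUBIC)
cv2.imwrite('pics/'+sys.argv[1]+'_s.png',b[:,:,::-1])
h=580
a2=cv2.resize(a,(360,395));b2=cv2.resize(b,(440,346)); H=np.zeros((395,800,3),np.uint8);H[:,:360]=a2;H[:346,360:]=b2
cv2.imwrite('pics/'+sys.argv[1]+'.png',H[:,:,::-1])
E
python3 look.py hb
```

```text
t: 5.7
tool_pos: [0.5685, -0.0435, 0.1438]
tool_rot: [-0.103, 2.924, 0.031]
contact_force: [0.3, -0.7, -0.8]
finger_gap: 0.21
t: 6.32
tool_pos: [0.5599, -0.1843, 0.1185]
tool_rot: [-0.064, -3.139, 0.004]
contact_force: [0.4, 0.7, -2.0]
finger_gap: 0.217
[ 0.5599 -0.1843  0.1185] [ 0.4  0.7 -2. ] 0.217
[ 0.6  0.8 29.3] [-0.0013 -0.0008 -0.0014]
[ 0.6  0.7 29.3] [-0.0013 -0.0008 -0.0014]
```

View pics/hb.png

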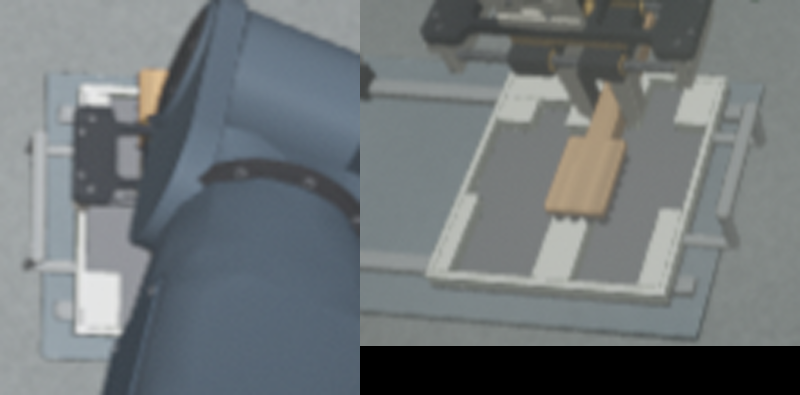

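The brush hangs over the brush bay parallel to the tray and looks level. I'll lower it to about 20 mm above the walls and compare it with the projected model.

```bash
python3 -m creep '[{"delta_pos":[0.5,1,28],"dr":[0,0,0],"hand":0},{"delta_pos":[0.5,1,28],"dr":[0,0,0],"hand":0},{"delta_pos":[0,0,0],"dr":[0,0,0],"hand":0}]'; python3 go.py .5587 -.1828 .027 -.038 0 3
python3 - <<'E'
from h import *
q=read_camera('scene'); s=get_state(); T=R.from_rotvec(s['tool_rot']).as_matrix()
x=-T[:,0]; y=T[:,1]; z=-T[:,2]; o=s['tool_pos']-.004*z-.09*x
P=[o+np.array([x,y,z]).T@(np.array(v)/1e3) for v in [(126,22,22),(126,-22,22),(190,-22,22),(190,22,22)]]
tw=lambda v: np.array([.562,-.228,0])+R.from_euler('z',-.038).apply(np.array(v)/1e3)
W=[tw(v) for v in [(30,72,39),(30,18,39),(100,18,39),(100,72,39)]]
im=cv2.resize(q['img'][170:270,120:240],(720,600),interpolation=cv2.INTER_CUBIC)
for L,c in ((P,(255,0,0)),(W,(0,0,255))):
    u=((proj(q,L)-(120,170)+.5)*6-.5).astype(int); cv2.polylines(im,[u.reshape(-1,1,2)],True,c,1)
cv2.imwrite('pics/hb2.png',im[:,:,::-1])
E
```

```text
t: 6.8
tool_pos: [0.558, -0.1792, 0.0614]
tool_rot: [-0.058, -3.137, 0.001]
contact_force: [-0.1, -0.4, 0.0]
finger_gap: 0.214
[ 0.558  -0.1792  0.0614] [-0.1 -0.4  0. ] 0.214
[-0.3 -1.2 11.5] [-0.0003 -0.0013  0.0002]
[-0.3 -1.2 11.5] [-0.0003 -0.0013  0.0002]
[-0.3 -1.2 11.5] [-0.0003 -0.0013  0.0002]
```

View pics/hb2.png

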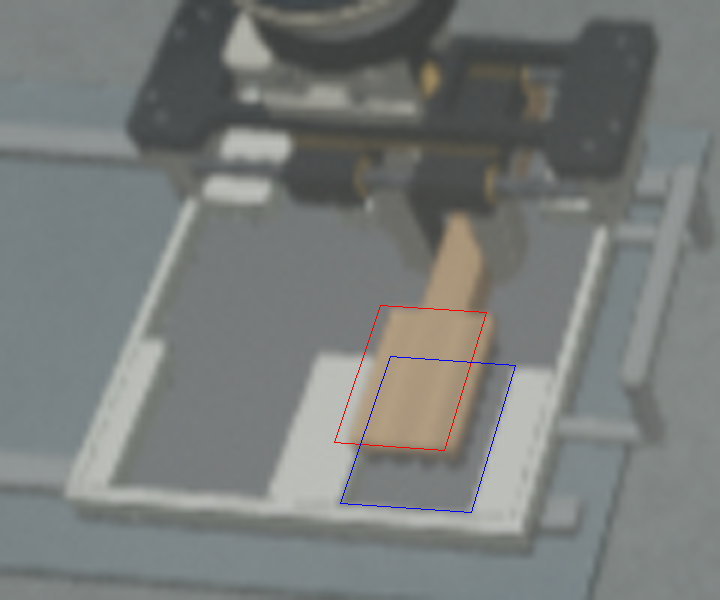

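Run:
```python
from h import *
q=read_camera('scene'); cv2.imwrite('pics/raw_hb3.png',q['img'][:,:,::-1])
im=cv2.resize(q['img'][205:255,165:215],(600,600),interpolation=cv2.INTER_LANCZOS4)
im=cv2.convertScaleAbs(im,alpha=1.6,beta=-60)
cv2.imwrite('pics/hb3.png',im[:,:,::-1])
```

```text
(no output)
```

View pics/hb3.png

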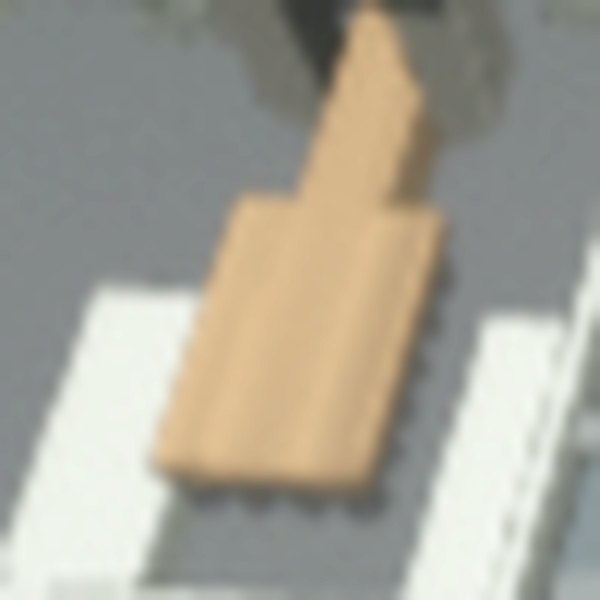

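Run:
```python
from h import *
from scipy.optimize import least_squares
q=read_camera('scene'); s=get_state(); z=s['tool_pos'][2]-.004+.022
U=(np.array([(235,193),(443,207),(157,468),(372,485)])+.5)/12-.5+(165,205)
X=np.array([(126,-22),(126,22),(190,-22),(190,22)])/1e3
def f(v): return np.c_[v[:2]+R.from_euler('z',v[2]).apply(np.c_[X-[.158,0],np.zeros(4)])[:,:2],np.full(4,z)]
r=least_squares(lambda v:(proj(q,f(v))-U).ravel(),[.626,-.18,0]); print('head',r.x,r.cost, s['tool_pos'])
print('bay in scene frame', np.array([.5639,-.2258])+R.from_euler('z',-.0364).apply([.063,.045,0])[:2])
```

```text
head [ 0.62808571 -0.17807122 -0.00632715] 0.38850664869215956 [ 0.5598617  -0.18044373  0.06384619]
bay in scene frame [ 0.62849591 -0.1831225 ]
```

```bash
python3 -m creep '[{"delta_pos":[0,-3,6],"dr":[0,0,0.03],"hand":0},{"delta_pos":[0,0,10],"dr":[0,0,0],"hand":0},{"delta_pos":[0,0,8],"dr":[0,0,0],"hand":0},{"delta_pos":[0,0,0],"dr":[0,0,0],"hand":0}]'
python3 - <<'E'
from h import *
q=read_camera('scene'); s=get_state(); print(s['tool_pos'],s['contact_force'])
im=cv2.resize(q['img'][205:255,165:215],(600,600),interpolation=cv2.INTER_LANCZOS4)
cv2.imwrite('pics/hb4.png',cv2.convertScaleAbs(im,alpha=1.6,beta=-60)[:,:,::-1])
E
```

```text
t: 7.45
tool_pos: [0.5586, -0.1835, 0.0375]
tool_rot: [-0.107, -3.137, 0.002]
contact_force: [0.6, -0.2, -1.3]
finger_gap: 0.215
[ 0.55888888 -0.18362783  0.03796978] [-0.13529387 -0.33192673 -0.34728944]
```

View pics/hb4.png

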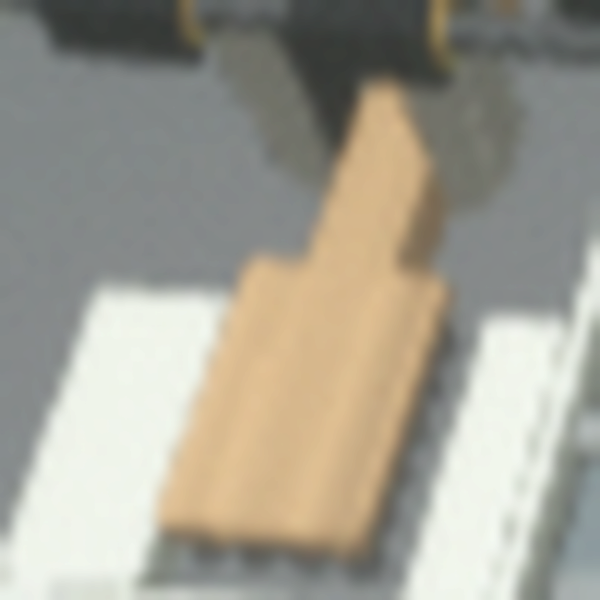

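The head now sits between the walls in the picture, with its corners at about (250,257), (447,282), (163,523) and (368,553). A quick fit, then lower.

```bash
cat > hf.py <<'E'
from h import *
from scipy.optimize import least_squares
def hf(U,X,z,c):
    "U: pixels in 12x crop at (165,205); X: model corners mm; c: head centre x mm"
    q=read_camera('scene'); U=(np.array(U)+.5)/12-.5+(165,205); X=np.array(X)/1e3; n=len(X)
    f=lambda v: np.c_[v[:2]+R.from_euler('z',v[2]).apply(np.c_[X-[c/1e3,0],np.zeros(n)])[:,:2],np.full(n,z)]
    r=least_squares(lambda v:(proj(q,f(v))-U).ravel(),[.626,-.18,0]); print('head',r.x,r.cost)
E
python3 -c "
from hf import *
hf([(250,257),(447,282),(163,523),(368,553)],[(126,-22),(126,22),(190,-22),(190,22)],.056,158)"
```

```text
head [ 0.62798373 -0.18383121 -0.05124313] 0.9443701883801164
```

```bash
python3 -m creep '[{"delta_pos":[0,0,4],"dr":[0,0,-0.012],"hand":0},{"delta_pos":[0,0,3],"dr":[0,0,0],"hand":0},{"delta_pos":[0,0,2],"dr":[0,0,0],"hand":0},{"delta_pos":[0,0,0],"dr":[0,0,0],"hand":0}]'
```

```text
t: 8.05
tool_pos: [0.559, -0.1837, 0.0292]
tool_rot: [-0.089, -3.139, 0.003]
contact_force: [-0.1, 0.4, -0.4]
finger_gap: 0.214
```

```bash
python3 -m creep '[{"delta_pos":[0,0,1.5],"dr":[0,0,0],"hand":0},{"delta_pos":[0,0,0],"dr":[0,0,0],"hand":0}]'
```

```text
t: 8.3
tool_pos: [0.5591, -0.1837, 0.0278]
tool_rot: [-0.089, -3.139, 0.003]
contact_force: [0.8, -0.2, -1.9]
finger_gap: 0.213
```

```bash
python3 -m creep '[{"delta_pos":[0,0,1.5],"dr":[0,0,0],"hand":0},{"delta_pos":[0,0,0],"dr":[0,0,0],"hand":0}]'
```

```text
t: 8.55
tool_pos: [0.5592, -0.1837, 0.0273]
tool_rot: [-0.088, -3.139, 0.004]
contact_force: [-3.6, 1.9, 8.5]
finger_gap: 0.215
```

```bash
python3 -m creep '[{"delta_pos":[0,0,1],"dr":[0,0,0],"hand":0},{"delta_pos":[0,0,0],"dr":[0,0,0],"hand":0}]'
```

```text
t: 8.8
tool_pos: [0.5592, -0.1838, 0.0272]
tool_rot: [-0.088, -3.14, 0.004]
contact_force: [-8.7, 3.4, 21.4]
finger_gap: 0.212
```

```bash
python3 -m creep '[{"delta_pos":[0,0,-1],"dr":[0,0,0],"hand":0},{"delta_pos":[0,0,0],"dr":[0,0,0],"hand":42},{"delta_pos":[0,0,0],"dr":[0,0,0],"hand":42},{"delta_pos":[0,0,0],"dr":[0,0,0],"hand":42}]';python3 -m creep '[{"delta_pos":[0,0,-15],"dr":[0,0,0],"hand":42},{"delta_pos":[0,0,-40],"dr":[0,0,0],"hand":42},{"delta_pos":[0,0,-50],"dr":[0,0,0],"hand":42},{"delta_pos":[0,0,-40],"dr":[0,0,0],"hand":42}]'
```

```text
t: 9.3
tool_pos: [0.5591, -0.1837, 0.0262]
tool_rot: [-0.089, -3.139, 0.003]
contact_force: [0.1, -1.2, -0.0]
finger_gap: 0.418
t: 9.8
tool_pos: [0.5595, -0.1835, 0.1745]
tool_rot: [0.089, 3.14, -0.004]
contact_force: [-0.5, 0.5, -0.7]
finger_gap: 0.419
```

```bash
python3 go.py .5593 .2048 .1266 .211 .4887 10
python3 - <<'E'
from h import *
q=read_camera('scene'); im=cv2.resize(q['img'][170:270,120:240],(720,600),interpolation=cv2.INTER_CUBIC)
cv2.imwrite('pics/bp.png',im[:,:,::-1])
E
```

```text
[ 0.5595 -0.1835  0.1745] [-0.5  0.5 -0.7] 0.419
[ 2.2 38.8  4.7] [-0.0068 -0.0485 -0.0261]
[ 1.4 38.8  4.9] [-0.0068 -0.0485 -0.0261]
[ 0.7 38.8  5.1] [-0.0068 -0.0485 -0.0261]
[-0.1 38.8  5.3] [-0.0068 -0.0485 -0.0261]
[-0.9 38.7  5.6] [-0.0068 -0.0485 -0.0261]
[-1.6 38.6  5.9] [-0.0068 -0.0485 -0.0261]
[-2.3 38.5  6.3] [-0.0068 -0.0485 -0.0261]
[-3.  38.4  6.7] [-0.0068 -0.0485 -0.0261]
[-3.7 38.3  7.1] [-0.0068 -0.0485 -0.0261]
[-4.3 38.1  7.6] [-0.0068 -0.0485 -0.0261]
```

View pics/bp.png

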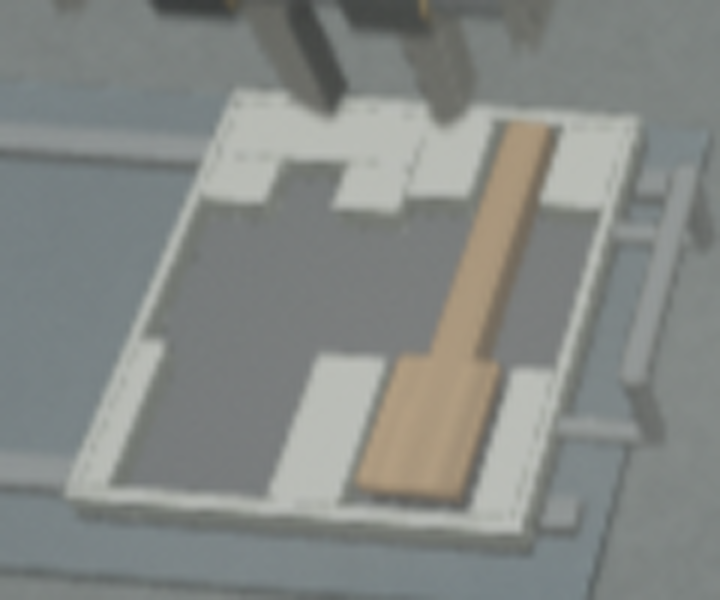

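The brush lies flat in its compartment, head at (430,430) in the wide end and handle in the channel. Next is the scoop.

```bash
python3 -m creep '[{"delta_pos":[2,39,4],"dr":[-0.007,-0.0485,-0.026],"hand":46},{"delta_pos":[1,39,4],"dr":[-0.007,-0.0485,-0.026],"hand":46},{"delta_pos":[1,39,5],"dr":[-0.007,-0.0485,-0.026],"hand":46},{"delta_pos":[0,39,5],"dr":[-0.007,-0.0485,-0.026],"hand":46},{"delta_pos":[-1,39,6],"dr":[-0.007,-0.0485,-0.026],"hand":46}]'; python3 -m creep '[{"delta_pos":[-2,39,6],"dr":[-0.007,-0.0485,-0.026],"hand":46},{"delta_pos":[-2,38,6],"dr":[-0.007,-0.0485,-0.026],"hand":46},{"delta_pos":[-3,38,7],"dr":[-0.007,-0.0485,-0.026],"hand":46},{"delta_pos":[-4,38,7],"dr":[-0.007,-0.0485,-0.026],"hand":46},{"delta_pos":[-4,38,7],"dr":[-0.007,-0.0485,-0.026],"hand":46}]'; python3 -m creep '[{"delta_pos":[0,0,0],"dr":[0,0,0],"hand":46}]'; python3 go.py .596 .2126 .056 .211 .4887 4
```

```text
t: 10.48
tool_pos: [0.5595, 0.0131, 0.15]
tool_rot: [-0.109, 2.895, 0.038]
contact_force: [-0.3, 0.2, -0.1]
finger_gap: 0.46
t: 11.1
tool_pos: [0.5597, 0.2064, 0.127]
tool_rot: [-0.278, 2.639, 0.075]
contact_force: [0.9, -0.8, -0.1]
finger_gap: 0.462
t: 11.22
tool_pos: [0.5588, 0.2069, 0.1263]
tool_rot: [-0.282, 2.642, 0.074]
contact_force: [0.0, -0.9, 0.2]
finger_gap: 0.461
[0.5588 0.2069 0.1263] [ 0.  -0.9  0.2] 0.461
[-0.1 -0.6 19.9] [ 0.001  -0.0004  0.0001]
[-0.1 -0.6 19.9] [ 0.001  -0.0004  0.0001]
[-0.1 -0.6 19.9] [ 0.001  -0.0004  0.0001]
[-0.1 -0.6 19.9] [ 0.001  -0.0004  0.0001]
```

```bash
python3 -m creep '[{"delta_pos":[0,-1.5,20],"dr":[0,0,0],"hand":46},{"delta_pos":[0,-1,20],"dr":[0,0,0],"hand":46},{"delta_pos":[0,0,20],"dr":[0,0,0],"hand":46},{"delta_pos":[0,0,14],"dr":[0,0,0],"hand":46},{"delta_pos":[0,0,0],"dr":[0,0,0],"hand":46}]'; python3 go.py .596 .2126 .056 .211 .4887 1
```

```text
t: 11.85
tool_pos: [0.594, 0.2095, 0.0604]
tool_rot: [-0.277, 2.643, 0.073]
contact_force: [0.2, -0.3, 0.7]
finger_gap: 0.463
[0.594  0.2095 0.0604] [ 0.2 -0.3  0.7] 0.463
[-0.3  2.6  5.1] [ 0.002  -0.0028 -0.0028]
```

```bash
python3 -m creep '[{"delta_pos":[0,2.5,4.5],"dr":[0,0,0],"hand":46},{"delta_pos":[0,0,0],"dr":[0,0,0],"hand":46}]'; python3 go.py .596 .2126 .056 .211 .4887 1
python3 - <<'E'
from h import *
np.set_printoptions(precision=4,suppress=True)
p=read_camera('top'); q=read_camera('scene')
for c in (p,q):
    for r in recognise(c,'scoop')[:2]: print(toworld(c,r['position']),round(r['conf'],2))
E
```

```text
t: 12.1
tool_pos: [0.5955, 0.2131, 0.0572]
tool_rot: [-0.278, 2.642, 0.074]
contact_force: [0.0, 0.8, -0.9]
finger_gap: 0.46
[0.5955 0.2131 0.0572] [ 0.   0.8 -0.9] 0.46
[ 0.2 -0.6  1.2] [ 0.0026 -0.0013 -0.0021]
[0.2823 0.3404 0.004 ] 0.76
[0.6428 0.2239 0.0835] 0.62
[0.2803 0.3384 0.0075] 0.84
[0.6318 0.2198 0.0807] 0.69
```

Undisturbed. Close, lift, and move across.

```bash
python3 -m creep '[{"delta_pos":[0,0,1],"dr":[0,0,0],"hand":0},{"delta_pos":[0,0,0],"dr":[0,0,0],"hand":0},{"delta_pos":[0,0,0],"dr":[0,0,0],"hand":0},{"delta_pos":[0,0,0],"dr":[0,0,0],"hand":0}]';python3 -m creep '[{"delta_pos":[0,0,-15],"dr":[0,0,0],"hand":0},{"delta_pos":[0,0,-35],"dr":[0,0,0],"hand":0},{"delta_pos":[0,0,-50],"dr":[0,0,0],"hand":0},{"delta_pos":[0,0,-40],"dr":[0,0,0],"hand":0}]'; python3 go.py .5595 -.272 .12 -.038 0 12
```

```text
t: 12.8
tool_pos: [0.5959, 0.213, 0.0559]
tool_rot: [-0.278, 2.642, 0.073]
contact_force: [0.3, -0.1, 0.5]
finger_gap: 0.189
t: 13.3
tool_pos: [0.5307, 0.1987, 0.1817]
tool_rot: [-0.278, 2.641, 0.074]
contact_force: [-0.0, 0.1, -0.3]
finger_gap: 0.188
[0.5307 0.1987 0.1817] [-0.   0.1 -0.3] 0.188
[  7.5 -38.9   1.7] [0.0053 0.0404 0.0202]
[  6.6 -39.    2.2] [0.0053 0.0404 0.0202]
[  5.8 -39.1   2.6] [0.0053 0.0404 0.0202]
[  4.9 -39.2   3.1] [0.0053 0.0404 0.0202]
[  3.9 -39.3   3.4] [0.0053 0.0404 0.0202]
[  3.  -39.3   3.8] [0.0053 0.0404 0.0202]
[  2.  -39.4   4.1] [0.0053 0.0404 0.0202]
[  1.1 -39.4   4.4] [0.0053 0.0404 0.0202]
[  0.1 -39.4   4.6] [0.0053 0.0404 0.0202]
[ -0.9 -39.3   4.8] [0.0053 0.0404 0.0202]
[ -1.9 -39.3   5. ] [0.0053 0.0404 0.0202]
[ -2.9 -39.2   5.1] [0.0053 0.0404 0.0202]
```

```bash
python3 -m creep '[{"delta_pos":[7.5,-39,2],"dr":[0.005,0.0404,0.0202],"hand":0},{"delta_pos":[6.5,-39,2],"dr":[0.005,0.0404,0.0202],"hand":0},{"delta_pos":[6,-39,2.5],"dr":[0.005,0.0404,0.0202],"hand":0},{"delta_pos":[5,-39,3],"dr":[0.005,0.0404,0.0202],"hand":0}]'; python3 -m creep '[{"delta_pos":[4,-39,3.5],"dr":[0.005,0.0404,0.0202],"hand":0},{"delta_pos":[3,-39,4],"dr":[0.005,0.0404,0.0202],"hand":0},{"delta_pos":[2,-39,4],"dr":[0.005,0.0404,0.0202],"hand":0},{"delta_pos":[1,-39,4],"dr":[0.005,0.0404,0.0202],"hand":0}]'; python3 -m creep '[{"delta_pos":[0,-39,5],"dr":[0.006,0.0404,0.0202],"hand":0},{"delta_pos":[-1,-39,5],"dr":[0.006,0.0404,0.0202],"hand":0},{"delta_pos":[-2,-39,5],"dr":[0.005,0.0404,0.0202],"hand":0},{"delta_pos":[-3,-39,5],"dr":[0.005,0.0404,0.0202],"hand":0},{"delta_pos":[0,0,0],"dr":[0,0,0],"hand":0}]'; python3 go.py .5603 -.273 .055 -.038 0 3
```

```text
t: 13.8
tool_pos: [0.5408, 0.0412, 0.1598]
tool_rot: [-0.176, 2.813, 0.054]
contact_force: [0.4, 0.3, -0.8]
finger_gap: 0.197
t: 14.3
tool_pos: [0.5504, -0.1143, 0.1392]
tool_rot: [-0.064, 2.98, 0.031]
contact_force: [1.3, -0.5, -0.7]
finger_gap: 0.19
t: 14.92
tool_pos: [0.5607, -0.2708, 0.1174]
tool_rot: [-0.062, -3.14, -0.002]
contact_force: [-0.6, 1.0, -0.9]
finger_gap: 0.192
[ 0.5607 -0.2708  0.1174] [-0.6  1.  -0.9] 0.192
[ 0.1 -0.8 20.8] [ 0.0004 -0.0004 -0.0005]
[ 0.1 -0.8 20.8] [ 0.0004 -0.0004 -0.0005]
[ 0.1 -0.8 20.8] [ 0.0004 -0.0004 -0.0005]
```

```bash
python3 -m creep '[{"delta_pos":[0,-1,21],"dr":[0,0,0],"hand":0},{"delta_pos":[0,-1,21],"dr":[0,0,0],"hand":0},{"delta_pos":[0,0,20],"dr":[0,0,0],"hand":0},{"delta_pos":[0,0,0],"dr":[0,0,0],"hand":0}]'
python3 - <<'E'
from h import *
q=read_camera('scene'); s=get_state(); print(s['tool_pos'],s['contact_force'])
im=cv2.resize(q['img'][205:255,125:185],(720,600),interpolation=cv2.INTER_LANCZOS4)
cv2.imwrite('pics/sc.png',cv2.convertScaleAbs(im,alpha=1.6,beta=-60)[:,:,::-1])
E
```

```text
t: 15.42
tool_pos: [0.5599, -0.2699, 0.0542]
tool_rot: [-0.058, -3.138, -0.004]
contact_force: [0.5, -0.7, -1.6]
finger_gap: 0.191
[ 0.56057308 -0.27038312  0.05522918] [-0.24873652  0.35151885 -1.0593289 ]
```

View pics/sc.png

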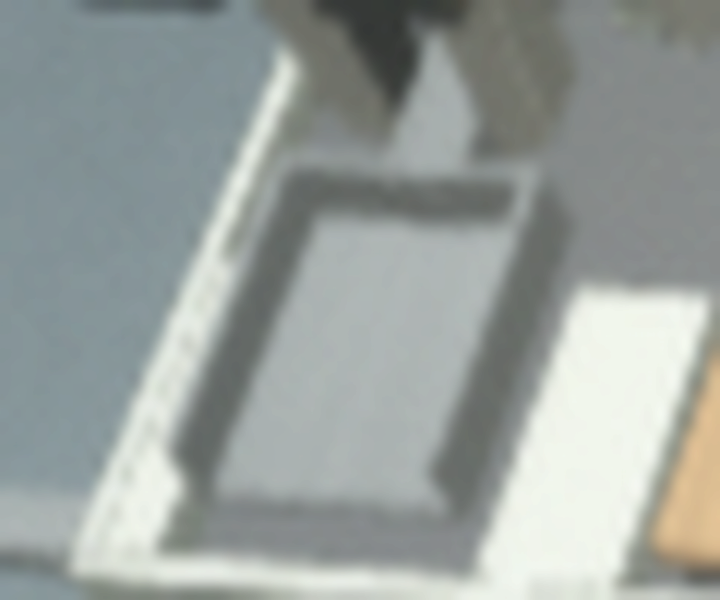

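Run:
```python
from h import *
from scipy.optimize import least_squares
q=read_camera('scene'); zb=.055-.004
U=(np.array([(275,157),(543,163),(177,462),(432,475),(457,517)])+.5)/12-.5+(125,205)
X=np.array([(90,-28,22),(90,28,22),(160,-28,22),(160,28,22),(160,28,0)])/1e3-[.125,0,0]
f=lambda v: np.r_[v[:2],zb]+R.from_euler('z',v[2]).apply(X)
r=least_squares(lambda v:(proj(q,f(v))-U).ravel(),[.626,-.27,0]); print('head',r.x,r.cost,(r.fun.reshape(-1,2)*12).round())
print('bay scene frame', np.array([.5639,-.2258])+R.from_euler('z',-.0364).apply([.060,-.045,0])[:2])
```

```text
head [ 0.62049462 -0.26976788 -0.02240033] 2.935829851042139 [[ -0.   1.]
 [ -2.  10.]
 [-17. -10.]
 [  5.  -7.]
 [ 15.   6.]]
bay scene frame [ 0.62222262 -0.27295371]
```

```bash
python3 -m creep '[{"delta_pos":[-1.5,-2.5,6],"dr":[0,0,0.014],"hand":0},{"delta_pos":[0,0,6],"dr":[0,0,0],"hand":0},{"delta_pos":[0,0,6],"dr":[0,0,0],"hand":0},{"delta_pos":[0,0,0],"dr":[0,0,0],"hand":0}]'
python3 - <<'E'
from h import *
q=read_camera('scene'); s=get_state(); print(s['tool_pos'],s['contact_force'])
im=cv2.resize(q['img'][205:255,125:185],(720,600),interpolation=cv2.INTER_LANCZOS4)
cv2.imwrite('pics/sc2.png',cv2.convertScaleAbs(im,alpha=1.6,beta=-60)[:,:,::-1])
E
```

```text
t: 16.02
tool_pos: [0.5618, -0.2732, 0.0366]
tool_rot: [-0.081, -3.139, -0.003]
contact_force: [0.9, -0.1, -1.3]
finger_gap: 0.189
[ 0.56202668 -0.27335983  0.03698022] [-0.57357949 -1.5604082  -1.05729063]
```

View pics/sc2.png

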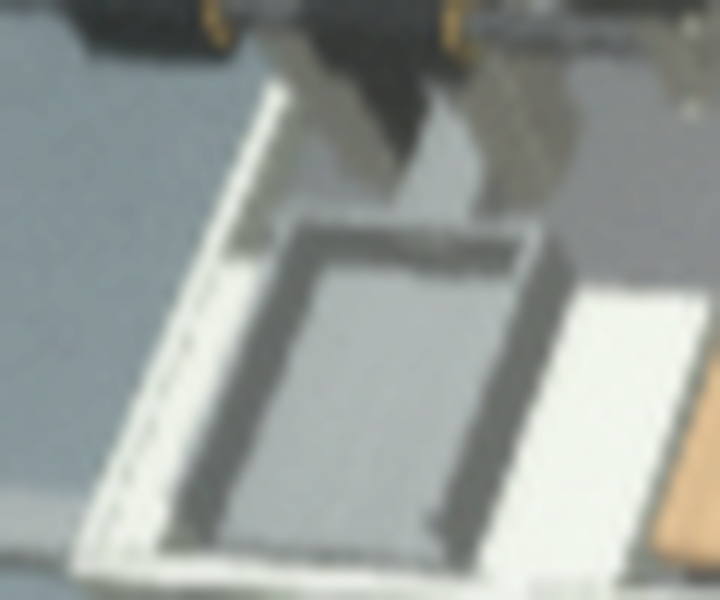

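The bowl is between the side walls with about 4–5 mm at the front. I'll lower it until it touches.

```bash
python3 -m creep '[{"delta_pos":[0,0,4],"dr":[0,0,0],"hand":0},{"delta_pos":[0,0,3],"dr":[0,0,0],"hand":0},{"delta_pos":[0,0,0],"dr":[0,0,0],"hand":0}]'
```

```text
t: 16.45
tool_pos: [0.562, -0.2733, 0.0299]
tool_rot: [-0.081, -3.139, -0.002]
contact_force: [-0.4, 1.0, -1.6]
finger_gap: 0.192
```

```bash
python3 -m creep '[{"delta_pos":[0,0,1.5],"dr":[0,0,0],"hand":0},{"delta_pos":[0,0,0],"dr":[0,0,0],"hand":0}]'
```

```text
t: 16.7
tool_pos: [0.5621, -0.2734, 0.0287]
tool_rot: [-0.081, -3.139, -0.002]
contact_force: [-0.6, -0.8, -0.6]
finger_gap: 0.19
```

```bash
python3 -m creep '[{"delta_pos":[0,0,1.5],"dr":[0,0,0],"hand":0},{"delta_pos":[0,0,0],"dr":[0,0,0],"hand":0}]'
```

```text
t: 16.95
tool_pos: [0.5621, -0.2734, 0.0271]
tool_rot: [-0.081, -3.139, -0.002]
contact_force: [0.2, 0.0, 0.5]
finger_gap: 0.188
```

```bash
python3 -m creep '[{"delta_pos":[0,0,1.5],"dr":[0,0,0],"hand":0},{"delta_pos":[0,0,0],"dr":[0,0,0],"hand":0}]'
```

```text
t: 17.2
tool_pos: [0.5622, -0.2735, 0.0269]
tool_rot: [-0.08, -3.14, -0.002]
contact_force: [-4.7, 2.5, 11.4]
finger_gap: 0.189
```

```bash
python3 -m creep '[{"delta_pos":[0,0,-0.8],"dr":[0,0,0],"hand":0},{"delta_pos":[0,0,0],"dr":[0,0,0],"hand":42},{"delta_pos":[0,0,0],"dr":[0,0,0],"hand":42},{"delta_pos":[0,0,0],"dr":[0,0,0],"hand":42}]';python3 -m creep '[{"delta_pos":[0,0,-15],"dr":[0,0,0],"hand":42},{"delta_pos":[0,0,-40],"dr":[0,0,0],"hand":42},{"delta_pos":[0,0,-50],"dr":[0,0,0],"hand":42},{"delta_pos":[0,0,-40],"dr":[0,0,0],"hand":42}]'; python3 go.py .5685 -.045 .16 -.038 0 5
python3 - <<'E'
from h import *
q=read_camera('scene'); im=cv2.resize(q['img'][170:270,120:240],(720,600),interpolation=cv2.INTER_CUBIC)
cv2.imwrite('pics/both.png',im[:,:,::-1])
E
```

```text
t: 17.7
tool_pos: [0.5621, -0.2734, 0.0264]
tool_rot: [-0.081, -3.139, -0.002]
contact_force: [-0.1, 0.0, 0.1]
finger_gap: 0.414
t: 18.2
tool_pos: [0.5625, -0.2737, 0.1747]
tool_rot: [0.081, 3.14, 0.001]
contact_force: [1.2, -0.1, 0.4]
finger_gap: 0.422
[ 0.5625 -0.2737  0.1747] [ 1.2 -0.1  0.4] 0.422
[ 1.2 45.7  3. ] [ 0.0001  0.0002 -0.0027]
[ 1.  45.8  3. ] [ 0.0001  0.0002 -0.0027]
[ 0.9 45.8  3. ] [ 0.0001  0.0002 -0.0027]
[ 0.8 45.8  3. ] [ 0.0001  0.0002 -0.0027]
[ 0.7 45.8  2.9] [ 0.0001  0.0002 -0.0027]
```

The picture limit is reached, so the remaining checks are numeric. Move to the far side of the tray handle, fingers shut.

```bash
python3 -m creep '[{"delta_pos":[1,46,0],"dr":[0,0,-0.003],"hand":0},{"delta_pos":[1,46,0],"dr":[0,0,-0.003],"hand":0},{"delta_pos":[1,46,0],"dr":[0,0,-0.003],"hand":0},{"delta_pos":[1,46,0],"dr":[0,0,-0.003],"hand":0},{"delta_pos":[1,46,0],"dr":[0,0,-0.003],"hand":0}]'; python3 go.py .5685 -.045 .062 -.038 0 3
python3 - <<'E'
from h import *
np.set_printoptions(precision=4,suppress=True)
p=read_camera('top'); q=read_camera('scene')
for n in ('scoop','brush','spatula','tray_handle'):
  for c in (p,q):
    for r in recognise(c,n)[:3]: print(n,toworld(c,r['position']),round(r['conf'],2))
cv2.imwrite('pics/n.png',q['img'][:,:,::-1])
# scoop region: grey-steel vs tray; brightness profile along the bay centre line and rims
for y in (-29,29):
    pass
tw=lambda v: np.array([.5639,-.2258,0])+R.from_euler('z',-.0364).apply(np.array(v)/1e3)
for lx in (95,60,40,-30,-60,-85):
    print(lx,[int(q['img'][tuple(proj(q,tw((lx,ly,45)))[0].round().astype(int)[::-1])].mean()) for ly in range(-85,0,4)])
E
```

```text
t: 18.88
tool_pos: [0.5677, -0.0421, 0.1728]
tool_rot: [0.057, 3.141, 0.002]
contact_force: [-1.0, 0.2, 1.0]
finger_gap: 0.006
[ 0.5677 -0.0421  0.1728] [-1.   0.2  1. ] 0.006
[-0.3 -1.  36.9] [0.0004 0.     0.0006]
[-0.3 -1.  36.9] [0.0004 0.     0.0006]
[-0.3 -1.  36.9] [0.0004 0.     0.0006]
scoop [0.2805 0.3391 0.0031] 0.8
scoop [ 0.601  -0.2705  0.0283] 0.69
scoop [ 0.5259 -0.2882  0.0388] 0.37
scoop [0.2801 0.3326 0.0082] 0.86
scoop [0.3626 0.1569 0.0323] 0.64
scoop [ 0.6051 -0.277   0.0302] 0.62
brush [ 0.2414 -0.2687  0.017 ] 0.46
brush [ 0.6056 -0.1814  0.0443] 0.98
brush [ 0.2424 -0.2635  0.0194] 0.61
spatula [0.6209 0.2894 0.0695] 0.67
spatula [0.6242 0.2916 0.0728] 0.58
spatula [0.3726 0.48   0.088 ] 0.26
tray_handle [ 0.5325 -0.2893  0.0394] 0.61
tray_handle [0.6172 0.2908 0.0703] 0.33
tray_handle [ 0.554  -0.2224  0.0372] 0.83
95 [184, 184, 130, 118, 103, 111, 134, 146, 146, 146, 146, 147, 147, 147, 147, 147, 137, 106, 165, 183, 186, 186]
60 [184, 184, 137, 134, 106, 105, 125, 148, 148, 149, 149, 149, 150, 149, 149, 150, 142, 116, 145, 186, 187, 187]
40 [183, 183, 135, 138, 106, 104, 143, 147, 147, 147, 142, 141, 133, 132, 132, 150, 148, 113, 117, 184, 186, 186]
-30 [120, 125, 122, 123, 123, 123, 118, 122, 128, 143, 149, 149, 128, 110, 113, 122, 124, 123, 119, 121, 122, 123]
-60 [182, 185, 185, 184, 186, 186, 181, 120, 120, 140, 141, 134, 130, 120, 169, 184, 186, 186, 186, 186, 186, 183]
-85 [182, 185, 185, 186, 185, 186, 186, 186, 186, 186, 186, 185, 185, 186, 185, 186, 185, 186, 186, 186, 186, 178]
```

```bash
cat > green.py <<'E'
from h import *
import pickle
D=pickle.load(open('d0.pkl','rb'))
for c in ('top','scene'):
    for n,im in (('0',D[c]['img']),('now',read_camera(c)['img'])):
        a=im.astype(int); m=(a[:,:,1]>a[:,:,0]+25)&(a[:,:,1]>a[:,:,2]+15); v,u=np.nonzero(m); print(c,n,m.sum(),u.min() if len(u) else 0,u.max() if len(u) else 0,v.min() if len(u) else 0,v.max() if len(u) else 0)
E
python3 green.py; python3 -m creep '[{"delta_pos":[0,0,37],"dr":[0,0,0],"hand":0},{"delta_pos":[0,0,37],"dr":[0,0,0],"hand":0},{"delta_pos":[0,0,36],"dr":[0,0,0],"hand":0},{"delta_pos":[0,0,0],"dr":[0,0,0],"hand":0}]'
```

```text
top 0 665 398 457 269 314
top now 168 445 457 294 314
scene 0 431 189 238 129 161
scene now 172 189 209 129 142
t: 19.98
tool_pos: [0.5661, -0.0435, 0.0599]
tool_rot: [-0.058, -3.136, -0.003]
contact_force: [-0.2, -0.5, 0.8]
finger_gap: 0.006
```

```bash
python3 -m creep '[{"delta_pos":[0,-12,0],"dr":[0,0,0],"hand":0},{"delta_pos":[0,-8,0],"dr":[0,0,0],"hand":0},{"delta_pos":[0,-8,0],"dr":[0,0,0],"hand":0},{"delta_pos":[0,-8,0],"dr":[0,0,0],"hand":0},{"delta_pos":[0,-8,0],"dr":[0,0,0],"hand":0}]'
```

```text
t: 20.6
tool_pos: [0.5662, -0.0878, 0.0622]
tool_rot: [-0.057, -3.141, -0.003]
contact_force: [0.2, 4.0, 2.9]
finger_gap: 0.007
```

```bash
python3 -m creep '[{"delta_pos":[0,-8,0],"dr":[0,0,0],"hand":0},{"delta_pos":[0,-8,0],"dr":[0,0,0],"hand":0},{"delta_pos":[0,-8,0],"dr":[0,0,0],"hand":0},{"delta_pos":[0,-8,0],"dr":[0,0,0],"hand":0}]'
python3 - <<'E'
from h import *
# tray -y rim edge vs dryer front: bright profile along station -y in top view at rim height
p=read_camera('top'); d=R.from_euler('z',-.038).apply([0,-1,0])
for lx in (.05,.08):
  o=np.array([.562,-.228,0])+R.from_euler('z',-.038).apply([lx,0,0])
  print([int(p['img'][tuple(proj(p,(o+d*k/1e3)+[0,0,.039])[0].round().astype(int)[::-1])].mean()) for k in range(60,260,4)])
E
```

```text
t: 21.1
tool_pos: [0.5647, -0.1199, 0.0617]
tool_rot: [-0.057, -3.14, -0.002]
contact_force: [-0.0, 3.0, 3.3]
finger_gap: 0.001
[108, 106, 107, 124, 184, 183, 184, 184, 183, 184, 182, 184, 183, 120, 145, 156, 209, 230, 229, 223, 202, 167, 158, 158, 158, 159, 160, 160, 160, 159, 159, 157, 157, 159, 159, 158, 158, 158, 160, 159, 161, 160, 160, 160, 129, 128, 128, 129, 98, 69]
[107, 105, 112, 151, 180, 180, 181, 182, 181, 181, 181, 181, 179, 116, 143, 155, 157, 230, 229, 214, 205, 184, 185, 185, 185, 184, 184, 184, 184, 184, 185, 185, 184, 184, 184, 184, 183, 183, 184, 138, 61, 48, 58, 58, 57, 112, 128, 129, 85, 87]
```

```bash
python3 -m creep '[{"delta_pos":[0,-8,0],"dr":[0,0,0],"hand":0},{"delta_pos":[0,-8,0],"dr":[0,0,0],"hand":0},{"delta_pos":[0,-8,0],"dr":[0,0,0],"hand":0},{"delta_pos":[0,-8,0],"dr":[0,0,0],"hand":0},{"delta_pos":[0,-8,0],"dr":[0,0,0],"hand":0}]'
```

```text
t: 21.78
tool_pos: [0.5631, -0.1599, 0.0616]
tool_rot: [-0.057, -3.139, -0.002]
contact_force: [-1.9, 3.6, 1.9]
finger_gap: 0.005
```

```bash
python3 -m creep '[{"delta_pos":[0,-4,0],"dr":[0,0,0],"hand":0},{"delta_pos":[0,-4,0],"dr":[0,0,0],"hand":0},{"delta_pos":[0,-4,0],"dr":[0,0,0],"hand":0}]'
```

```text
t: 22.15
tool_pos: [0.5627, -0.1715, 0.0616]
tool_rot: [-0.057, -3.14, -0.002]
contact_force: [-2.3, 2.7, 0.8]
finger_gap: 0.003
```

```bash
python3 -m creep '[{"delta_pos":[0,-3,0],"dr":[0,0,0],"hand":0},{"delta_pos":[0,-3,0],"dr":[0,0,0],"hand":0}]'
```

```text
t: 22.4
tool_pos: [0.5626, -0.1775, 0.0616]
tool_rot: [-0.057, -3.14, -0.002]
contact_force: [-2.0, 2.9, -0.1]
finger_gap: 0.003
```

```bash
python3 -m creep '[{"delta_pos":[0,-2,0],"dr":[0,0,0],"hand":0},{"delta_pos":[0,-2,0],"dr":[0,0,0],"hand":0}]'
```

```text
t: 22.65
tool_pos: [0.5625, -0.1814, 0.0616]
tool_rot: [-0.057, -3.14, -0.002]
contact_force: [-2.4, 3.1, -0.3]
finger_gap: 0.006
```

```bash
python3 -m creep '[{"delta_pos":[0,-2,0],"dr":[0,0,0],"hand":0},{"delta_pos":[0,-2,0],"dr":[0,0,0],"hand":0}]'
```

```text
t: 22.9
tool_pos: [0.5624, -0.1855, 0.0616]
tool_rot: [-0.057, -3.14, -0.002]
contact_force: [-1.9, 3.2, -1.4]
finger_gap: 0.003
```

```bash
python3 -m creep '[{"delta_pos":[0,-2,0],"dr":[0,0,0],"hand":0},{"delta_pos":[0,-2,0],"dr":[0,0,0],"hand":0}]'
```

```text
t: 23.15
tool_pos: [0.5623, -0.1895, 0.0616]
tool_rot: [-0.057, -3.14, -0.002]
contact_force: [-1.9, 1.7, -1.3]
finger_gap: 0.004
```

```bash
python3 -m creep '[{"delta_pos":[0,-2,0],"dr":[0,0,0],"hand":0},{"delta_pos":[0,-2,0],"dr":[0,0,0],"hand":0}]'
```

```text
t: 23.4
tool_pos: [0.5621, -0.1935, 0.0616]
tool_rot: [-0.057, -3.14, -0.002]
contact_force: [-3.2, 3.1, -1.1]
finger_gap: 0.005
```

```bash
python3 -m creep '[{"delta_pos":[0,-2,0],"dr":[0,0,0],"hand":0},{"delta_pos":[0,-1,0],"dr":[0,0,0],"hand":0}]'
python3 - <<'E'
from h import *
p=read_camera('top'); d=R.from_euler('z',-.038).apply([0,-1,0])
for lx in (.05,.08):
  o=np.array([.562,-.228,0])+R.from_euler('z',-.038).apply([lx,0,0])
  print([int(p['img'][tuple(proj(p,(o+d*k/1e3)+[0,0,.039])[0].round().astype(int)[::-1])].mean()) for k in range(180,250,2)])
E
```

```text
t: 23.65
tool_pos: [0.562, -0.1965, 0.0617]
tool_rot: [-0.057, -3.14, -0.002]
contact_force: [-1.3, 2.4, -0.7]
finger_gap: 0.002
[186, 185, 159, 159, 122, 122, 116, 166, 166, 164, 193, 193, 224, 232, 232, 230, 218, 218, 221, 199, 199, 164, 162, 162, 162, 162, 162, 145, 131, 131, 129, 128, 128, 131, 131]
[177, 183, 183, 157, 121, 121, 127, 158, 158, 162, 162, 212, 232, 232, 231, 233, 233, 233, 200, 200, 121, 54, 54, 53, 56, 56, 56, 56, 56, 75, 113, 113, 129, 131, 131]
```

```bash
python3 -m creep '[{"delta_pos":[0,-1.5,0],"dr":[0,0,0],"hand":0},{"delta_pos":[0,-1.5,0],"dr":[0,0,0],"hand":0}]'
```

```text
t: 23.95
tool_pos: [0.562, -0.1994, 0.0617]
tool_rot: [-0.057, -3.14, -0.002]
contact_force: [-1.2, 3.8, -1.2]
finger_gap: 0.008
```

```bash
python3 -m creep '[{"delta_pos":[0,-1.5,0],"dr":[0,0,0],"hand":0},{"delta_pos":[0,0,0],"dr":[0,0,0],"hand":0}]'
```

```text
t: 24.2
tool_pos: [0.5619, -0.2006, 0.0617]
tool_rot: [-0.057, -3.14, -0.003]
contact_force: [-0.2, 5.2, -0.5]
finger_gap: 0.005
```

```bash
python3 -m creep '[{"delta_pos":[0,-1.5,0],"dr":[0,0,0],"hand":0},{"delta_pos":[0,0,0],"dr":[0,0,0],"hand":0}]'
```

```text
t: 24.45
tool_pos: [0.5619, -0.2008, 0.0617]
tool_rot: [-0.058, -3.14, -0.006]
contact_force: [1.1, 14.1, 2.2]
finger_gap: 0.003
```

At the stops: the force rises while the tool stands still. One more nudge, then retreat.

```bash
python3 -m creep '[{"delta_pos":[0,-1,0],"dr":[0,0,0],"hand":0},{"delta_pos":[0,0,0],"dr":[0,0,0],"hand":0}]'; python3 -m creep '[{"delta_pos":[0,5,0],"dr":[0,0,0],"hand":0},{"delta_pos":[0,20,0],"dr":[0,0,0],"hand":0},{"delta_pos":[0,25,-20],"dr":[0,0,0],"hand":0},{"delta_pos":[0,20,-40],"dr":[0,0,0],"hand":0},{"delta_pos":[0,50,-40],"dr":[0,0,0],"hand":0}]'; python3 -m creep '[{"delta_pos":[20,50,-20],"dr":[0,0,0],"hand":0},{"delta_pos":[30,50,-10],"dr":[0,0,0],"hand":0},{"delta_pos":[30,50,0],"dr":[0,0,0],"hand":0},{"delta_pos":[30,50,0],"dr":[0,0,0],"hand":0},{"delta_pos":[0,0,0],"dr":[0,0,0],"hand":0}]'
python3 - <<'E'
from h import *
import pickle
np.set_printoptions(precision=4,suppress=True)
p=read_camera('top'); q=read_camera('scene')
for n in ('scoop','brush','spatula','beaker','powder_jar','stopper','tray'):
  for c in (p,q):
    for r in recognise(c,n)[:3]: print(n,toworld(c,r['position']),round(r['conf'],2))
d=R.from_euler('z',-.038).apply([0,-1,0])
for lx in (.05,.08):
  o=np.array([.562,-.228,0])+R.from_euler('z',-.038).apply([lx,0,0])
  print([int(p['img'][tuple(proj(p,(o+d*k/1e3)+[0,0,.039])[0].round().astype(int)[::-1])].mean()) for k in range(200,250,2)])
o=np.array([.5639,-.2258,0])+d*.1205
for ly0 in (-45,45):
 for lx in (95,60,40,-30,-60,-85):
  print(ly0,lx,[int(q['img'][tuple(proj(q,o+R.from_euler('z',-.0364).apply(np.array((lx,ly0+k,45))/1e3))[0].round().astype(int)[::-1])].mean()) for k in range(-40,41,4)])
E
python3 green.py
```

```text
t: 24.7
tool_pos: [0.5619, -0.2008, 0.0617]
tool_rot: [-0.058, -3.139, -0.008]
contact_force: [0.4, 20.0, 4.7]
finger_gap: 0.009
t: 25.32
tool_pos: [0.5663, -0.0842, 0.1621]
tool_rot: [-0.06, -3.141, -0.001]
contact_force: [-0.0, 0.2, -0.0]
finger_gap: 0.002
t: 25.95
tool_pos: [0.4619, 0.122, 0.1916]
tool_rot: [-0.051, -3.141, -0.002]
contact_force: [-0.1, 0.6, -0.3]
finger_gap: 0.005
scoop [0.2776 0.3359 0.0038] 0.92
scoop [ 0.5964 -0.3998  0.0305] 0.61
scoop [0.278  0.3307 0.0082] 0.94
scoop [ 0.5983 -0.3992  0.0305] 0.76
scoop [ 0.5497 -0.3459  0.0337] 0.58
brush [ 0.5832 -0.3026  0.0401] 0.81
brush [ 0.2649 -0.2267  0.0165] 0.67
brush [ 0.2751 -0.2172  0.0219] 0.67
brush [ 0.599  -0.3078  0.0424] 0.56
spatula [0.6201 0.2899 0.0717] 0.55
spatula [0.6241 0.2918 0.0761] 0.97
spatula [ 0.5478 -0.3446  0.0315] 0.34
spatula [0.7429 0.0208 0.0587] 0.21
beaker [0.7699 0.0152 0.0501] 0.96
beaker [0.5302 0.5605 0.0768] 0.33
beaker [0.7444 0.0185 0.0575] 0.97
beaker [0.5413 0.5369 0.0882] 0.26
powder_jar [0.7743 0.0186 0.0507] 0.68
powder_jar [ 0.5416 -0.3498  0.0386] 0.38
powder_jar [0.391
[... 1248 characters left out ...]
 176, 181, 181, 179, 166]
45 60 [181, 181, 141, 129, 147, 148, 150, 145, 144, 145, 148, 144, 137, 139, 107, 107, 179, 182, 182, 181, 174]
45 40 [182, 182, 140, 125, 148, 146, 149, 147, 145, 147, 148, 144, 139, 138, 113, 125, 173, 182, 182, 182, 169]
45 -30 [120, 120, 120, 120, 121, 120, 122, 143, 144, 145, 142, 111, 103, 110, 118, 121, 121, 120, 119, 121, 132]
45 -60 [182, 182, 182, 183, 181, 131, 119, 136, 144, 145, 142, 135, 108, 142, 182, 182, 182, 182, 182, 183, 176]
45 -85 [181, 182, 181, 182, 182, 141, 119, 143, 145, 146, 143, 135, 108, 137, 181, 182, 182, 182, 182, 182, 178]
top 0 665 398 457 269 314
top now 669 398 457 269 314
scene 0 431 189 238 129 161
scene now 439 189 238 129 161
```

```bash
python3 -c "
from bench import hand_in; print(hand_in())"
```

```text
the job is handed in; nothing more can be done
None
```

The brush and the scoop are both in their tray compartments, heads in the wide ends. The tray is home against the stops, and I handed the job in at about 26 s on the robot's clock.

- **Set down:** I lowered each tool until it touched the tray floor, then released it. The brush peaked at 21 N after one extra 1 mm step, and the scoop at about 11 N. The brush had turned about 2° in the grip and stood 5 mm off to the side, so I corrected it before lowering. The scoop needed about 3 mm.
- **Tray home:** I pushed the handle at about 3 N until it stopped moving and the force rose to 20 N. The top camera shows the tray edge right at the rubber stops.
- **Other things:** The last camera checks found the spatula, beaker, powder jar, red scoop and green brush where they started, within measuring error. The stopper was found only by the scene camera, where it had been. I did not check the jug and wash bottle at the end. The gripper was clear of everything.

**What was less certain:**
- **No final look:** The picture limit ran out just before I could view the scoop after release. Its final position, and the tray's, rest on the recognition network, brightness profiles from the images and the measured forces.
- **Camera disagreement:** The two cameras disagreed by 2 to 5 mm, and measured heights came out about 4 mm below the text's. I used the text's heights, which the contact forces agreed with.

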